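# Seat the proud tappet

## Robot

A 6-joint arm with a two-finger parallel gripper is mounted at the origin on the work surface. World frame = base frame: x ahead of the robot, y to its left, z up, the work surface at z = 0. Lengths are in m, angles in rad, forces in N, time in s.
With the tool pointing down it reaches from about 0.4 to 0.925 m from the base axis. Payload 3.4 kg.
Tool frame: the origin (TCP) lies between the finger pads, 19 mm behind the fingertips; this is the grasp point; z points along the fingers, y is the line along which they close (so a half turn about z gives the same grasp; the last joint's range is limited). The gripper opens to 85 mm and grips with 20 to 120 N. Pads are 22 mm wide; open, the fingers measure 114 mm over their backs; the gripper's body (76 mm by 85 mm) begins 54 mm behind the grasp point. The pads swing forward as they close: fully open they stand 13 mm farther back than shut.
Start: joints at [-1.387, 0.307, 1.506, -0, 1.328, -0.073], TCP at [0.147, -0.556, 0.25] pointing down, gripper open.
Joint ranges: [-3.12, 3.12], [-1.05, 2.28], [0.14, 2.33], [-1.42, 4.57], [0.1, 2.73], [-2.68, 2.68]. Speed limits (rad/s): [2.57, 2.57, 3.14, 3.14, 3.14, 3.14].

## Interface

Orientations are given as a rotation vector (axis times angle).
In Python, from rig import ctrl gives the robot as it stands.
- The arm moves only by the shell command python3 -m handwheel 'ROWS' [FORCE]. ROWS is JSON, one flat list of numbers, 5 for each row, row after row: the shift along the tool's x, y, z in units of 30 mm (1.0 is 30 mm), then the turn about the tool's z in units of 6 degrees (1.0 is 6 degrees), then the finger opening in mm, from 0 to 85.4. In form: [x, y, z, roll, claw, x, y, z, roll, claw, ...]. A call has 1 to 8 rows; each row is the pose to reach, as a shift and turn from the pose commanded when the call began, along the tool's axes at that moment; what a row does not reach only later rows make up. A row lasts 1/12 s, in which the tool goes at most 41.7 mm and 7.16 degrees, less where a joint would pass 70% of its speed; a pose out of reach is approached as far as the arm can. A call with a gripper value outside its range is refused whole. The fingers move at their own pace and stop on an object; FORCE is the grip in N (left out, the last holds). Time passes only in rows, so rows that repeat a pose let the fingers close. It gives the time, the measured TCP pose, the force, the opening and the grip force at its end, in the units of the state.
- ctrl.read_state(): the state, without advancing time (a new reading comes with each control period).
- ctrl.get_image(name): name is "scene" or "top" or "wrist"; returns a dict with "frame" (384x512x3 uint8, blue, green, red), "camera_matrix" (3x3 intrinsics, pixels), "k1" (the pictures are not rectified: a ray, as slopes to the right and down, at radius r is drawn at 1 + k1 r^2 times it, then the intrinsics apply), "rvec" (rotation vector, rad) and "tvec" (3), from world to camera coordinates, as OpenCV has them. Camera axes: x right, y down, z forward; pixel columns grow to the right and rows downward; lengths in m; the calibration is good to about 2 mm. A picture is of the moment at which its call begins. There is no depth.
- ctrl.close_job(): hands the job in; it is judged then, once.
The state is a dict: "t": time; "qpos": joint angles; "dq": joint speeds; "joint_efforts": joint torques, N m; "tcp_pos": TCP position; "eef_rot": TCP orientation; "contact_force": force on the tool from outside, world axes, zero at the start; "torque": the same for the moment, N m; "gripper_width": finger opening in m; "grasp_force": force on a finger pad.
Only numpy, scipy, OpenCV 4.12 (cv2) and the standard library are available. Lean on these libraries where they do the work, as an engineer would, in place of code of your own. Each camera call takes 0.05 s, during which the arm holds its last target. There are 200 camera calls.

## Task

One of the eight steel tappets in the row along the cylinder head stands proud of the others. Push it gently down with the fingertips until it is fully home, level with the other seven, without touching those or disturbing the loose parts and tools lying about. Then draw the hand back up about 10 cm, leaving it seated.

Things in the scene. Friction and masses are not known exactly. Their poses are not given: they have to be found in the camera images.
- head: fixed bare aluminium engine head, 170 (x) x 420 (y) mm, origin under its centre, z up. Along its y: two rails 40 mm wide at x = +-65 mm, tops at 112 mm; between them, at x = 0, a row of eight round guide bosses, 41 mm across, tops at 115 mm above the underside, at y = +-22, +-66, +-110, +-154 mm, each holding a dark steel tappet. The rest between the rails is lower
- tappet_a: the proud tappet: plain dark steel bucket, 32 mm across, flat closed top, in any of the eight bosses. Origin: centre of its top face, z up. Home, its top is 120 mm above the head's underside (5 mm above its boss), level with the others; it starts 14 to 20 mm higher. It slides straight down with about 5 N of oily drag (more if pushed fast), stays where left, and has a hard stop when home
- tappet_b: one of the seven tappets already home, same shape and material as the proud one (32 mm across), in another guide boss. Origin at the centre of its top face, 120 mm above the head's underside. To be left alone
- tappet_c: one of the seven tappets already home, same shape and material as the proud one (32 mm across), in another guide boss. Origin at the centre of its top face, 120 mm above the head's underside. To be left alone
- tappet_d: one of the seven tappets already home, same shape and material as the proud one (32 mm across), in another guide boss. Origin at the centre of its top face, 120 mm above the head's underside. To be left alone
- tappet_e: one of the seven tappets already home, same shape and material as the proud one (32 mm across), in another guide boss. Origin at the centre of its top face, 120 mm above the head's underside. To be left alone
- tappet_f: one of the seven tappets already home, same shape and material as the proud one (32 mm across), in another guide boss. Origin at the centre of its top face, 120 mm above the head's underside. To be left alone
- tappet_g: one of the seven tappets already home, same shape and material as the proud one (32 mm across), in another guide boss. Origin at the centre of its top face, 120 mm above the head's underside. To be left alone
- tappet_h: one of the seven tappets already home, same shape and material as the proud one (32 mm across), in another guide boss. Origin at the centre of its top face, 120 mm above the head's underside. To be left alone
- bearing_cap: loose aluminium bearing cap, a small bridge 22 x 60 x 26 mm high, lying on the head's rail farther from the robot. Origin under its centre. Bystander
- socket: loose steel wrench socket, 26 mm across, 38 mm tall, standing on the head's rail nearer the robot. Origin under its centre. Bystander
- spare_tappet: loose spare tappet of the same dark steel, 32 mm across, 30 mm tall, standing on the cardboard on the bench to the robot's left of the head, not in it. Origin under its centre. Bystander
- mallet: rubber mallet with a wooden handle 250 mm long, lying on the cardboard to the robot's right of the head; its head is 56 mm across, 90 mm long, origin under it; handle towards its -x. Bystander

How it is judged:
On the way, in this order (a step that is already met when the one before it is completed fails the run):
1. the fingertips touch the proud tappet while it still stands at least 6 mm proud (contact force between the fingers and tappet_a above 0.5 N and z of tappet_a in the frame of head above 0.126 m).
2. it is pushed home, within 2 mm of level (z of tappet_a in the frame of head below 0.122 m), for 0.1 s.
At the end, for the whole second after the job is handed in: The tappet that stood proud is within 2 mm of home (120 mm above the head's underside) and at rest, the other seven are home within 1.5 mm, the tool centre point is over 60 mm from the pressed tappet, and the four loose bystanders are within 15 mm of where they were (z of tappet_a in the frame of head between 0.118 and 0.122 m and linear speed of tappet_a below 0.01 m/s and distance between the grasp point and tappet_a above 0.06 m and z of tappet_b in the frame of head between 0.1185 and 0.1215 m and z of tappet_c in the frame of head between 0.1185 and 0.1215 m and z of tappet_d in the frame of head between 0.1185 and 0.1215 m and z of tappet_e in the frame of head between 0.1185 and 0.1215 m and z of tappet_f in the frame of head between 0.1185 and 0.1215 m and z of tappet_g in the frame of head between 0.1185 and 0.1215 m and z of tappet_h in the frame of head between 0.1185 and 0.1215 m and distance of each of bearing_cap, socket, spare_tappet, mallet from where it was at the start of the episode below 0.015 m); the robot touches nothing.
It fails at once if another tappet is touched with more than 1 N (contact force between any of the fingers, the arm and tappet_b above 1 N or contact force between any of the fingers, the arm and tappet_c above 1 N or contact force between any of the fingers, the arm and tappet_d above 1 N or contact force between any of the fingers, the arm and tappet_e above 1 N or contact force between any of the fingers, the arm and tappet_f above 1 N or contact force between any of the fingers, the arm and tappet_g above 1 N or contact force between any of the fingers, the arm and tappet_h above 1 N).
It fails at once if another tappet is pulled up more than 3 mm (z of any of tappet_b, tappet_c, tappet_d, tappet_e, tappet_f, tappet_g, tappet_h in the frame of head above 0.123 m).
It fails at once if the proud tappet is pulled up, more than 24 mm above home (z of tappet_a in the frame of head above 0.144 m).
It fails at once if the proud tappet is pushed hard, with more than 60 N (contact force between anything else and tappet_a above 60 N).
It fails at once if a loose part or tool is moved more than 15 mm or lifted (distance of any of bearing_cap, socket, spare_tappet, mallet from where it was at the start of the episode above 0.015 m).
It also fails if it takes over 29 s, if anything falls off the work surface, if the arm or the gripper's body presses on something with over 40 N, if the wrist force passes 120 N, or if a joint passes its speed limit or range.

## Working session

There is one attempt and no reset: what is moved stays moved. The work goes in short steps, Python scripts to look and compute and a shell command to move; the robot and the scene stay as the last step left them, time stands still between calls to the robot, and variables do not carry over. Pictures are saved under pics/ and viewed, at most 10 in all, crops included, and the job is handed in when it is done.

```bash
mkdir -p pics
cat > h.py <<'E'
import numpy as np, cv2
from rig import ctrl
def grab(n,tag):
    d=ctrl.get_image(n); cv2.imwrite(f'pics/{tag}.png',d['frame']); np.savez(f'{tag}.npz',**d); return d
def load(tag): return dict(np.load(f'{tag}.npz'))
def dist(d): return np.array([float(d['k1']),0,0,0,0])
def ray(d,uv):
    p=cv2.undistortPoints(np.array([[uv]],float),d['camera_matrix'],dist(d),None,None,None).ravel()
    R=cv2.Rodrigues(d['rvec'])[0]; o=-R.T@d['tvec'].ravel(); return o,R.T@np.array([p[0],p[1],1])
def onz(d,uv,z):
    o,v=ray(d,uv); return o+v*(z-o[2])/v[2]
def proj(d,P): return cv2.projectPoints(np.array(P,float).reshape(-1,1,3),d['rvec'],d['tvec'],d['camera_matrix'],dist(d))[0].reshape(-1,2)
E
python3 - <<'E'
from h import *
a=grab('top','t0');b=grab('scene','s0')
for d in(a,b): print(d['k1'],onz(d,(256,192),.12),ray(d,(256,192))[0])
s=ctrl.read_state();print(s['t'],s['tcp_pos'],s['eef_rot'],s['contact_force'])
E
```

```text
-0.04710836599924473 [ 0.53314357 -0.0278415   0.12      ] [0.45114856 0.00746726 1.32743747]
0.04053377941320571 [0.57886187 0.01352861 0.12      ] [0.7648665  0.39334285 0.84003646]
0.1 [ 0.14645082 -0.55540474  0.24917129] [-3.11367882e+00 -4.03492910e-01  1.30401863e-04] [-1.00258994  0.97567884  0.26978081]
```

View pics/t0.png

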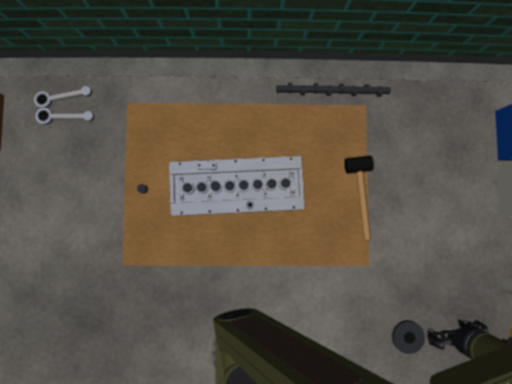

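View pics/s0.png

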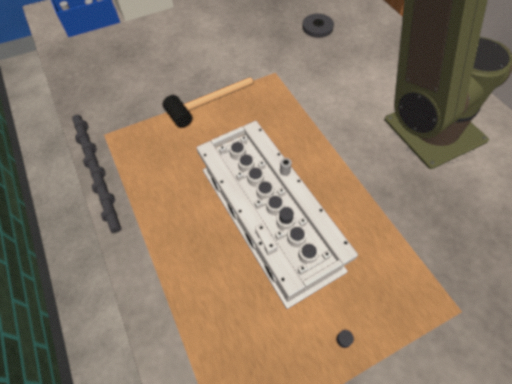

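The top view shows the row of eight from (187,188) to (286,183). In the scene view it runs from (237,147) to (309,251), and the sixth tappet at (287,215) looks larger and displaced. I'll check this numerically.

```bash
cat > m.py <<'E'
from h import *
def blobs(tag,pts,k=6,r=9,th=75):
    d=load(tag); g=cv2.GaussianBlur(cv2.cvtColor(d['frame'],cv2.COLOR_BGR2GRAY),(3,3),0); out=[]
    g=cv2.resize(g,None,fx=4,fy=4,interpolation=cv2.INTER_CUBIC)
    n,l,s,c=cv2.connectedComponentsWithStats((g<th).astype(np.uint8))
    for p in pts:
        i=1+np.argmin(np.hypot(*((c[1:]+.5)/4-.5-np.array(p)).T)); out.append([*((c[i]+.5)/4-.5),s[i][4]/16,s[i][2]/4,s[i][3]/4])
    return d,np.array(out)
def lin(a,b): return [(a[0]+(b[0]-a[0])*i/7,a[1]+(b[1]-a[1])*i/7) for i in range(8)]
E
python3 - <<'E'
from m import *
np.set_printoptions(precision=4,suppress=True)
a,A=blobs('t0',lin((187,188),(286,183)))
b,B=blobs('s0',[(309,251),(297,234),(287,215),(275,202),(265,188),(256,173),(246,160),(237,147)])
PA=np.array([onz(a,x[:2],.12) for x in A]);PB=np.array([onz(b,x[:2],.12) for x in B])
print(np.c_[A,PA[:,:2]]);print(np.c_[B,PB[:,:2]])
def tri(p,q):
    o1,v1=ray(a,p);o2,v2=ray(b,q);s=np.linalg.lstsq(np.c_[v1,-v2],o2-o1,rcond=None)[0]
    return (o1+v1*s[0]+o2+v2*s[1])/2
print(np.array([tri(x[:2],y[:2]) for x,y in zip(A,B)]))
def crop(d,x0,y0,x1,y1,k): return cv2.resize(d['frame'][y0:y1,x0:x1],None,fx=k,fy=k,interpolation=cv2.INTER_CUBIC)
c1=crop(b,190,115,360,305,3);c2=crop(a,160,150,310,220,4)
cv2.imwrite('pics/c1.png',c1)
E
```

```text
[[187.0953 187.2915  52.       8.25     8.25     0.5469   0.1878]
 [201.2212 186.7255  51.625    8.25     8.       0.5489   0.1437]
 [215.1072 185.7128  58.75     8.75     9.       0.5523   0.1003]
 [229.2969 185.2654  51.1875   8.       8.       0.5539   0.0559]
 [243.2903 184.6299  51.125    8.       8.25     0.5561   0.0121]
 [257.291  183.9187  50.4375   8.       8.       0.5586  -0.0318]
 [271.27   183.3219  50.3125   8.25     8.       0.5607  -0.0758]
 [285.21   182.652   50.375    8.25     8.       0.563   -0.1197]]
[[308.6792 250.4271  73.1875  10.       9.25     0.5459   0.1863]
 [296.5682 233.2818  63.5625   9.5      8.75     0.5487   0.1422]
 [285.5494 215.7668 113.0625  10.75    13.       0.5491   0.0958]
 [274.6542 201.6851  49.6875   8.25     7.5      0.5535   0.0545]
 [264.5244 186.854   46.125    8.5      7.25     0.5556   0.0103]
 [254.7764 172.8297  39.       7.75     6.5      0.558   -0.0337]
 [245.5315 159.5872  34.75     7.25     6.       0.5605  -0.0772]
 [236.7825 146.8282  31.75     7.       5.75     0.5627  -0.1209]]
[[ 0.5467  0.1873  0.123 ]
 [ 0.549   0.1432  0.1222]
 [ 0.5516  0.0995  0.1288]
 [ 0.5539  0.0557  0.1221]
 [ 0.5561  0.0119  0.1226]
 [ 0.5586 -0.0319  0.1227]
 [ 0.5608 -0.0758  0.1219]
 [ 0.563  -0.1196  0.1217]]
```

View pics/c1.png

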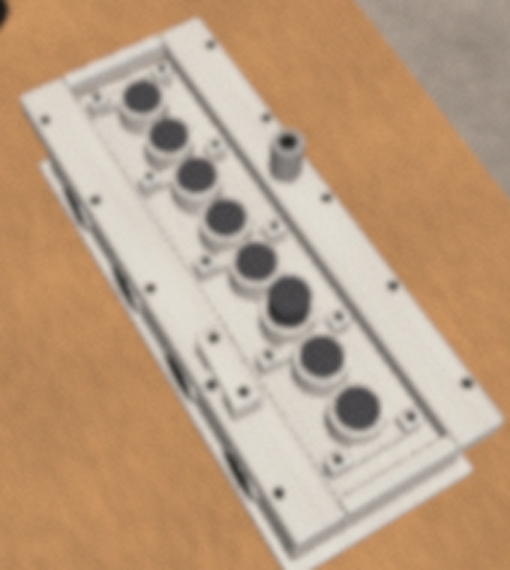

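The proud one is third from the robot's left, with its axis at about (0.5513, 0.0997) by interpolating its neighbours. The head is yawed about 3°. I'll close the fingers and travel at the current height, swinging outward first.

```bash
python3 -m handwheel '[1.3,0,0,0,0, 2.6,0,0,0,0, 3.9,0,0,0,0, 5.2,0,0,0,0, 6.5,-1,0,0,0, 7.5,-2,0,0,0, 8.5,-3,0,0,0, 9.4,-4,0,0,0]'
```

```text
t: 0.77
tcp_pos: [0.386, -0.3731, 0.2493]
eef_rot: [-3.115, -0.403, 0.001]
contact_force: [0.5, 0.3, -0.4]
gripper_width: 0.0001
grasp_force: 0.0
```

```bash
python3 -m handwheel '[0.7,-1.1,0,0,0, 1.4,-2.2,0,0,0, 2.1,-3.3,0,0,0, 2.8,-4.4,0,0,0, 3.5,-5.5,0,0,0, 4.2,-6.6,0,0,0, 4.9,-7.7,0,0,0, 5.6,-8.8,0,0,0]' && python3 -m handwheel '[0.7,-1.0,0,0,0, 1.4,-2.0,0,0,0, 2.1,-3.0,0,0,0, 2.8,-4.0,0,0,0, 3.4,-4.6,0,0,0, 3.4,-4.6,0,0,0, 3.4,-4.6,0,0,0, 3.4,-4.6,0,0,0]'
python3 - <<'E'
from h import *
s=ctrl.read_state(); p=np.array(s['tcp_pos']); R=cv2.Rodrigues(np.array(s['eef_rot']))[0]
print(p,R[:,2],R.T@(np.array([.5513,.0997,.25])-p)/.03,s['contact_force'],s['t'])
d=grab('wrist','w0'); print(proj(d,[[.5513,.0997,.138],[.5490,.1435,.122],[.5538,.0558,.122]]))
print(proj(d,[p+R[:,2]*.019]))
E
```

```text
t: 1.43
tcp_pos: [0.4801, -0.0748, 0.2498]
eef_rot: [-3.115, -0.404, 0.001]
contact_force: [1.1, -1.1, -0.2]
gripper_width: -0.0001
grasp_force: 0.0
t: 2.1
tcp_pos: [0.543, 0.0824, 0.2494]
eef_rot: [3.115, 0.405, -0.003]
contact_force: [-0.7, -0.6, -0.7]
gripper_width: 0.0002
grasp_force: 0.0
[0.54296704 0.08241304 0.24941872] [-1.72597826e-03 -7.51121103e-04 -9.99998228e-01] [ 0.41577646 -0.48609744 -0.02028807] [-0.74008392 -0.59139214 -0.74780679] 2.1
[[238.72103334 181.60600557]
 [191.42392517 166.81379269]
 [286.98911077 185.76214215]]
[[256.13783632 250.51361833]]
```

View pics/w0.png

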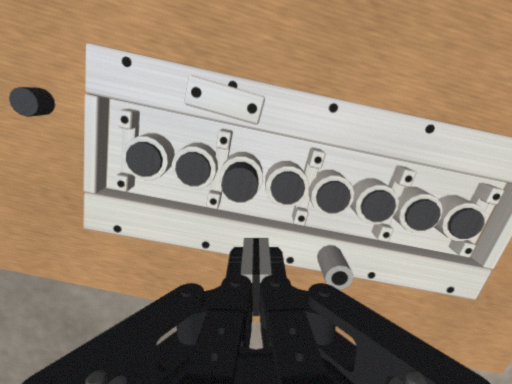

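The wrist view shows the proud tappet at (240,183), and my estimate projects to (239,182), so they agree. Next I'll align and lower the tips to just above it.

```bash
python3 -m handwheel '[0.42,-0.49,0,0,0, 0.42,-0.49,0.6,0,0, 0.42,-0.49,1.2,0,0, 0.42,-0.49,1.8,0,0, 0.42,-0.49,2.3,0,0, 0.42,-0.49,2.6,0,0, 0.42,-0.49,2.6,0,0, 0.42,-0.49,2.6,0,0]'
python3 - <<'E'
from h import *
s=ctrl.read_state(); p=np.array(s['tcp_pos']); R=cv2.Rodrigues(np.array(s['eef_rot']))[0]
print(p,R[:,2],R.T@(np.array([.5513,.0997,.157])-p)/.03,s['contact_force'],s['t'])
d=grab('wrist','w1'); print(proj(d,[[.5513,.0997,.138]]))
E
```

```text
t: 2.82
tcp_pos: [0.5518, 0.0992, 0.172]
eef_rot: [3.116, 0.402, -0.001]
contact_force: [-0.4, -0.1, 0.1]
gripper_width: -0.0004
grasp_force: 0.0
[0.55176332 0.09923856 0.17196536] [-9.04553562e-04 -1.52512877e-04 -9.99999579e-01] [-0.01058095 -0.01875509  0.49885665] [-0.42963722 -0.10422041  0.05141403] 2.8167
[[255.07172634 238.35685661]]
```

View pics/w1.png

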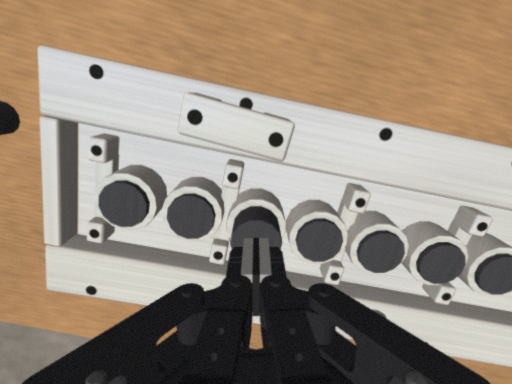

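The fingertips are centred over the proud tappet at (256,235) and clear of the neighbours. I'll press slowly and watch the force.

```bash
python3 -m handwheel '[0,0,0.06,0,0, 0,0,0.12,0,0, 0,0,0.18,0,0, 0,0,0.24,0,0, 0,0,0.3,0,0, 0,0,0.36,0,0, 0,0,0.42,0,0, 0,0,0.48,0,0]'
```

```text
t: 3.53
tcp_pos: [0.5521, 0.1002, 0.1579]
eef_rot: [-3.115, -0.404, -0.0]
contact_force: [-1.9, -0.0, 6.0]
gripper_width: 0.0003
grasp_force: 2.7
```

```bash
python3 -m handwheel '[0,0,0.05,0,0, 0,0,0.1,0,0, 0,0,0.15,0,0, 0,0,0.2,0,0, 0,0,0.25,0,0]'
```

```text
t: 3.95
tcp_pos: [0.5521, 0.1002, 0.1506]
eef_rot: [-3.115, -0.404, -0.001]
contact_force: [-0.8, -0.5, 5.9]
gripper_width: 0.0
grasp_force: 2.6
```

```bash
python3 -m handwheel '[0,0,0.05,0,0, 0,0,0.1,0,0, 0,0,0.15,0,0, 0,0,0.2,0,0]'
```

```text
t: 4.28
tcp_pos: [0.5521, 0.1002, 0.1446]
eef_rot: [-3.115, -0.404, -0.001]
contact_force: [-0.8, 0.4, 5.5]
gripper_width: -0.0002
grasp_force: 2.6
```

```bash
python3 -m handwheel '[0,0,0.03,0,0, 0,0,0.06,0,0]'
```

```text
t: 4.45
tcp_pos: [0.5521, 0.1002, 0.1427]
eef_rot: [-3.115, -0.404, -0.0]
contact_force: [-0.8, -0.8, 5.4]
gripper_width: 0.0001
grasp_force: 2.5
```

Tips are at 0.1237, so I'll use smaller steps to find the hard stop.

```bash
python3 -m handwheel '[0,0,0.02,0,0, 0,0,0.04,0,0]'
```

```text
t: 4.62
tcp_pos: [0.5521, 0.1002, 0.1417]
eef_rot: [-3.115, -0.404, -0.0]
contact_force: [-2.4, 0.4, 12.4]
gripper_width: 0.0002
grasp_force: 6.0
```

```bash
python3 -m handwheel '[0,0,0.02,0,0, 0,0,0.03,0,0]'
```

```text
t: 4.78
tcp_pos: [0.5521, 0.1002, 0.1417]
eef_rot: [-3.115, -0.404, -0.001]
contact_force: [-5.4, -0.4, 15.7]
gripper_width: 0.0002
grasp_force: 7.7
```

```bash
python3 -m handwheel '[0,0,0.02,0,0, 0,0,0.02,0,0]'
```

```text
t: 4.95
tcp_pos: [0.5521, 0.1002, 0.1416]
eef_rot: [-3.115, -0.404, -0.002]
contact_force: [-5.9, -0.5, 16.7]
gripper_width: 0.0001
grasp_force: 8.2
```

It has reached the hard stop: height stays constant while force climbs, at about 0.122 m like its neighbours. I'll retract straight up slowly, then faster, and check.

```bash
python3 -m handwheel '[0,0,-0.1,0,0, 0,0,-0.4,0,0, 0,0,-1.0,0,0, 0,0,-1.8,0,0, 0,0,-2.6,0,0, 0,0,-3.3,0,0, 0,0,-3.4,0,0, 0,0,-3.4,0,0]'
python3 - <<'E'
from m import *
d=grab('wrist','w2');grab('scene','s2')
b,B=blobs('s2',[(309,251),(297,234),(286,219),(275,202),(265,188),(256,173),(246,160),(237,147)])
for x in B: print(x.round(2),onz(b,x[:2],.122)[:2].round(4))
cv2.imwrite('pics/c2.png',cv2.resize(np.hstack([b['frame'][115:305,190:360]]),None,fx=3,fy=3))
E
```

```text
t: 5.62
tcp_pos: [0.5533, 0.1002, 0.2432]
eef_rot: [3.115, 0.404, 0.006]
contact_force: [-0.1, -0.8, -0.1]
gripper_width: 0.0
grasp_force: 0.0
[305.35 252.71   0.56   0.75   1.  ] [0.5551 0.188 ]
[305.35 252.71   0.56   0.75   1.  ] [0.5551 0.188 ]
[274.69 198.49   0.69   1.5    0.5 ] [0.5501 0.0484]
[274.69 198.49   0.69   1.5    0.5 ] [0.5501 0.0484]
[274.69 198.49   0.69   1.5    0.5 ] [0.5501 0.0484]
[274.69 198.49   0.69   1.5    0.5 ] [0.5501 0.0484]
[274.69 198.49   0.69   1.5    0.5 ] [0.5501 0.0484]
[274.69 198.49   0.69   1.5    0.5 ] [0.5501 0.0484]
```

View pics/c2.png

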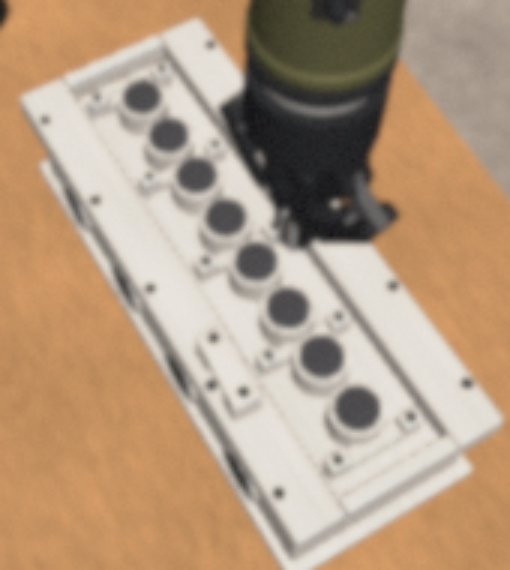

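View pics/w2.png

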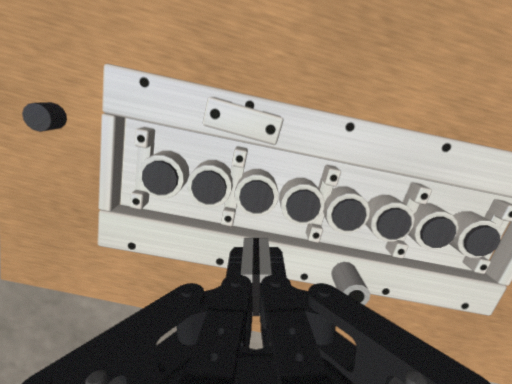

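The third tappet now matches its neighbours in both views: crop (288,307), wrist (257,195). The socket, cap and spare tappet look undisturbed, and the hand is 10 cm clear.

```bash
python3 -c "
from rig import ctrl
print(ctrl.close_job())"
```

```text
the job is handed in; nothing more can be done
None
```

I pushed the proud tappet (third from the robot's left) down to its hard stop with no more than about 17 N. In the images it sits level with the other seven, nothing else looks moved, and the hand is 10 cm up; I handed the job in at about 6 s, and no verdict came back.

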